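# Swing the board clamp home and lock it

### The job

Close the hold-down on the circuit-board fixture: push the red end of the steel strap round over the board until the screw in its notch comes up against the stud, lean on it there for a moment with about 10 N (firmly, but never ram the stud), then turn the black bar knob clockwise to its end to lock it. Let go with the strap still snug against the stud; do not shift the board or the things lying around.

Things in the scene. Friction and masses are not known exactly. Their poses are not given: they have to be found in the camera images.
- fixture: Aluminium tooling plate 210 x 250 x 12 mm lying fixed on the bench, carrying the board, the strap and the stud. Origin at the underside, 5 mm to -x of the plate's centre; x points away from the robot at yaw 0, y left. The strap's pivot is at (50, 85) mm, a slot for the stud runs along x at y = -65 mm.
- pivot (a point): The strap's fixed pivot axis (vertical), at mid-thickness of the strap, 44 mm above the bench. Post 26 mm across; the screw head on top reaches 55 mm above the bench. A brass spindle with a rubber foot, on the strap 72 mm from the pivot, passes just over the board without touching it; it stands 64 mm above the bench.
- strap (a joint): Angle of the strap about its pivot: 0 along the fixture's -y; grows (clockwise from above) as it swings open towards the fixture's -x. Starts at 1.2 to 1.4; meets the stud between -0.13 and 0.17, by how stud and screw are set. Stiff pivot, 0.8 N m: 4 N at the red end keeps it moving, what is pushed beyond that goes into the stud once home; let go, it stays put, still bearing on it.
- strap_end (a point): Middle of the red-dipped free end of the steel strap, 195 mm from the pivot. Its x points along the strap away from the pivot, its y to the side the strap closes to (the notch's side). The strap is 36 mm wide, 8 mm thick (40 to 48 mm above the bench) and ends 210 mm from the pivot. Under the red end there is free air down to the plate (12 mm) or bench all along its swing, and no board.
- strap_seat (a point): A point in the strap's notch, 150 mm from the pivot, 4.5 mm to the closing side of the centre line; axes as strap_end. The notch opens to the closing side, 16 mm wide. A screw through the strap's back (its 11 mm head sticks out 8 to 20 mm) reaches into it and stops the strap on the stud: set anew each job, so once home the stud's axis lies up to 6 mm before or behind this point along y.
- knob (a joint): Angle of the black bar knob on top of the stud: 0 with its bar along the fixture's x (unlocked), grows as it is turned clockwise from above, to a solid end at 1.4 (locked). Friction 0.12 N m; it stays where it is left. It works whether or not the strap is home.
- knob_grip (a point): Middle of the knob's bar, on the stud's axis, 75 mm above the bench. Bar 42 mm long (its x axis), 12 mm thick (its y axis), from 64 to 86 mm above the bench; below it a neck and a flange 24 mm across down to 52 mm.
- board: Green circuit board 115 (x) x 92 (y) x 2 mm, 0.11 kg, lying loose on four standoffs between low pins, underside 22 mm above the bench; parts on it reach 30 mm. Origin at the centre of the underside. Leave it where it is; it lies within 165 mm of the pivot.
- meter: Red and black multimeter 175 x 84 x 48 mm lying on the bench, x along it. Bystander.
- tweezers: Dark steel tweezers, 142 mm long, 6 mm high. Bystander.
- flux_jar: Small jar, 44 mm across, 45 mm tall. Bystander.
- driver: Orange-handled screwdriver, 160 mm long. Bystander.
- stud: Steel stud (8 mm thick, upright, rigid) that stops the strap and carries the knob, fixed on the plate but set differently along the slot each time. Origin on its axis, 12 mm above the bench, at the foot; its nut is 26 x 22 x 6 mm.
- stud_axis (a point): The stud's axis at the strap's height, 44 mm above the bench.
There are look-alikes about, which are no part of the job. Of the things that look like the board, the largest one is meant.

How it is judged:
By the outcome, as a careful person would: the job done as asked, in the order asked, and still so for the second after the job is handed in, with the robot touching nothing.
It also fails if it takes over 70 s, if anything falls off the work surface, if the arm or the gripper's body presses on something with over 40 N, if the wrist force passes 120 N, or if a joint passes its speed limit or range.

### The arm

A 7-joint arm with a two-finger parallel gripper is mounted at the origin on the work surface. World frame = base frame: x ahead of the robot, y to its left, z up, the work surface at z = 0. Lengths are in m, angles in rad, forces in N, time in s.
With the tool pointing down it reaches from about 0.425 to 0.925 m from the base axis. Payload 6.8 kg.
Tool frame: the origin (TCP) lies at the very end of the fingers, on their centre line; the grasp point (between the pads) lies r.grip_depth behind it (r.grip_depth is the distance from the TCP to the grasp point, in m); z points along the fingers, x is the direction in which the jaws open and shut, and the axes are right-handed (so a half turn about z gives the same grasp; the last joint's range is limited). The gripper opens to 85 mm and grips with 20 to 120 N. Pads are 22 mm wide; open, the fingers measure 114 mm over their backs; the gripper's body (76 mm by 85 mm) begins 54 mm behind the grasp point. The pads swing forward as they close: fully open they stand 13 mm farther back than shut.
Start: joints at [1.177, 0.477, 0.022, 1.555, -0.011, 1.109, -0.083], TCP at [0.19, -0.648, 0.231] pointing down, gripper open.
Joint ranges: [-2.96, 2.96], [-0.34, 2.1], [-1.41, 1.46], [0.24, 2.44], [-1.37, 4.51], [0.17, 1.92], [-2.96, 2.96]. Speed limits (rad/s): [2.39, 2.39, 3.14, 3.14, 3.14, 3.14, 3.14].

### API

Orientations are given as a rotation vector (axis times angle).
In Python, from bench import readout, grab_frame, workorder, r gives the robot as it stands.
- The arm moves only by the shell command python3 -m handwheel 'ROWS' [FORCE]. ROWS is text: rows parted by semicolons, each of 7 numbers parted by spaces: the shift along the tool's x, y, z in mm, then the turn, a rotation vector about the tool's x, y, z in degrees, then the finger opening in mm, from 0 to 85.4. A call has 1 to 12 rows; each row is the pose to reach, as a shift and turn from the pose commanded when the call began, along the tool's axes at that moment; what a row does not reach only later rows make up. A row lasts 1/8 s, in which the tool goes at most 62.5 mm and 10.7 degrees, less where a joint would pass 70% of its speed; a pose out of reach is approached as far as the arm can. A call with a gripper value outside its range is refused whole. The fingers move at their own pace and stop on an object; FORCE is the grip in N (left out, the last holds). Time passes only in rows, so rows that repeat a pose let the fingers close. It gives the time, the measured TCP pose, the force and the opening at its end, in the units of the state.
- readout.get_obs(): the state, without advancing time (a new reading comes with each control period).
- grab_frame(name): name is "side" or "top" or "wrist"; returns a dict with "pixels" (480x640x3 uint8, red, green, blue), "fx", "fy", "cx", "cy" (pixels), "D" ([k1, k2, p1, p2, k3] as OpenCV has them; the pictures are not rectified), "rvec" (rotation vector, rad) and "tvec" (3), from world to camera coordinates, as OpenCV has them. Camera axes: x right, y down, z forward; pixel columns grow to the right and rows downward; lengths in m; the calibration is good to about 2 mm. A picture is of the moment at which its call begins. There is no depth.
- workorder.hand_in(): hands the job in, once; it reports no verdict.
The state is a dict: "clock": time; "joints": joint angles; "qvel": joint speeds; "tau": joint torques, N m; "tcp_pos": TCP position; "orientation": TCP orientation; "contact_force": force on the tool from outside, world axes, zero at the start; "moment": the same for the moment, N m; "grip_width": finger opening in m.
Only numpy, scipy, OpenCV 4.12 (cv2) and the standard library are available. Lean on these libraries where they do the work, as an engineer would, in place of code of your own. Each camera call takes 0.05 s, during which the arm holds its last target.

## Working session

There is one attempt and no reset: what is moved stays moved. The work goes in short steps, Python scripts to look and compute and a shell command to move; the robot and the scene stay as the last step left them, time stands still between calls to the robot, and variables do not carry over. Pictures are saved under pics/ and viewed, and the job is handed in when it is done.

```bash
ls; mkdir -p pics; python3 - <<'E'
from bench import readout, grab_frame, workorder, r
import cv2
print(readout.get_obs(), r.grip_depth)
for n in ("top","side","wrist"):
    f=grab_frame(n); cv2.imwrite(f"pics/{n}0.png",f["pixels"][:,:,::-1]); print(n,{k:v for k,v in f.items() if k!="pixels"})
E
```

```text
pics
{'clock': 0.0, 'joints': array([ 1.17690721,  0.47776128,  0.02235455,  1.55643922, -0.01151361,
        1.10928592, -0.08315953]), 'qvel': array([ 2.36970946e-05, -6.81065633e-04,  5.68334698e-04, -4.14034919e-04,
        1.27982496e-03, -2.94462038e-04, -2.68684663e-03]), 'tau': array([-9.19411395e-04, -5.96454978e+01,  1.60706889e+00, -2.81194836e+01,
        1.24405359e-02,  9.37582925e-03, -1.78739805e-05]), 'tcp_pos': array([ 0.19011078, -0.64707101,  0.23035719]), 'orientation': array([-2.51433371e+00,  1.88194625e+00,  2.33117573e-03]), 'contact_force': array([-0.83517779,  0.97331287,  0.52460812]), 'moment': array([-0.00270633, -0.03888338,  0.00723393]), 'grip_width': 0.08574782254656617} 0.0187
top {'fx': 494.89946997080494, 'fy': 494.89946997080494, 'cx': 315.38327645229856, 'cy': 238.43291267189377, 'D': array([-0.11104776,  0.        ,  0.        ,  0.        ,  0.        ]), 'rvec': array([ 2.15411256, -2.12573957,  0.17223981]), 'tvec': array([-0.01159085,  0.64642181,  1.02970402])}
side {'fx': 448.52024027259847, 'fy': 448.52024027259847, 'cx': 315.8534731496837, 'cy': 239.00532980173898, 'D': array([-0.07661503,  0.        ,  0.        ,  0.        ,  0.        ]), 'rvec': array([ 2.07449736, -0.73244174,  0.3576412 ]), 'tvec': array([-0.50278122,  0.29369947,  0.58323521])}
wrist {'fx': 339.6613152346684, 'fy': 339.6613152346684, 'cx': 314.8746577743921, 'cy': 237.1656887133145, 'D': array([0.01473352, 0.        , 0.        , 0.        , 0.        ]), 'rvec': array([-2.32290963,  1.73805355,  0.25247841]), 'tvec': array([-0.67456416, -0.03731754,  0.37765068])}
```

View pics/top0.png

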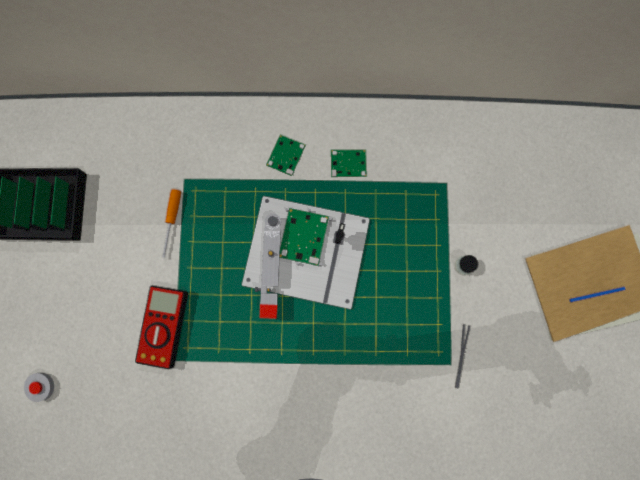

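View pics/side0.png

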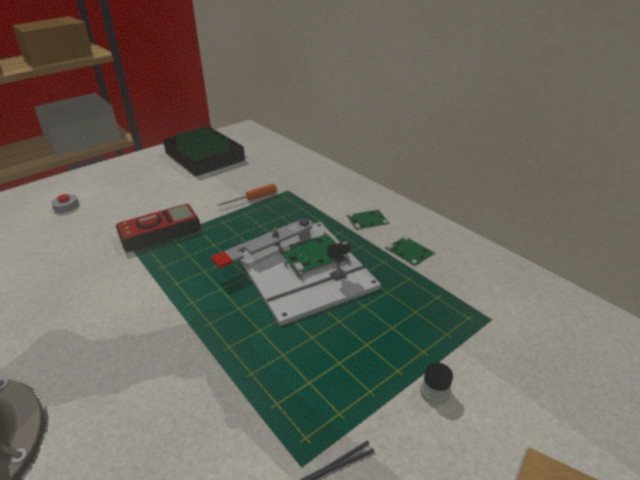

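View pics/wrist0.png

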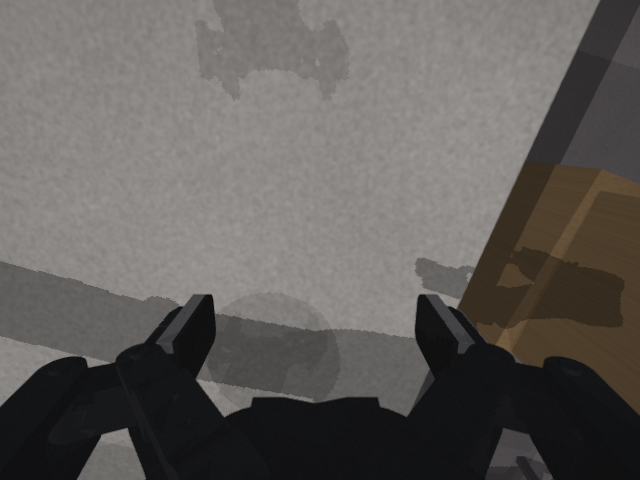

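Top view: pivot at about (272,221), red end at (268,311), knob at (340,234), meter at (160,327). I'll zoom in before measuring.

```bash
cat > h.py <<'E'
import numpy as np, cv2
from bench import readout, grab_frame, workorder, r
def K(f): return np.array([[f["fx"],0,f["cx"]],[0,f["fy"],f["cy"]],[0,0,1.]])
def ray(f,u,v):
    p=cv2.undistortPoints(np.array([[[u,v]]],float),K(f),f["D"])[0,0]
    R=cv2.Rodrigues(f["rvec"])[0]; c=-R.T@f["tvec"]; return c,R.T@np.array([p[0],p[1],1])
def atz(f,u,v,z):
    c,d=ray(f,u,v); return c+d*(z-c[2])/d[2]
def proj(f,P): return cv2.projectPoints(np.atleast_2d(np.array(P,float)),f["rvec"],f["tvec"],K(f),f["D"])[0][:,0]
def crop(f,name,x0,y0,w,h,s):
    cv2.imwrite(name,cv2.resize(np.ascontiguousarray(f["pixels"][y0:y0+h,x0:x0+w,::-1]),None,fx=s,fy=s,interpolation=cv2.INTER_CUBIC))
E
python3 - <<'E'
from h import *
f=grab_frame("top"); crop(f,"pics/t1.png",235,190,150,140,5)
f=grab_frame("side"); crop(f,"pics/s1.png",200,200,200,140,4)
E
```

```text
(no output)
```

View pics/t1.png

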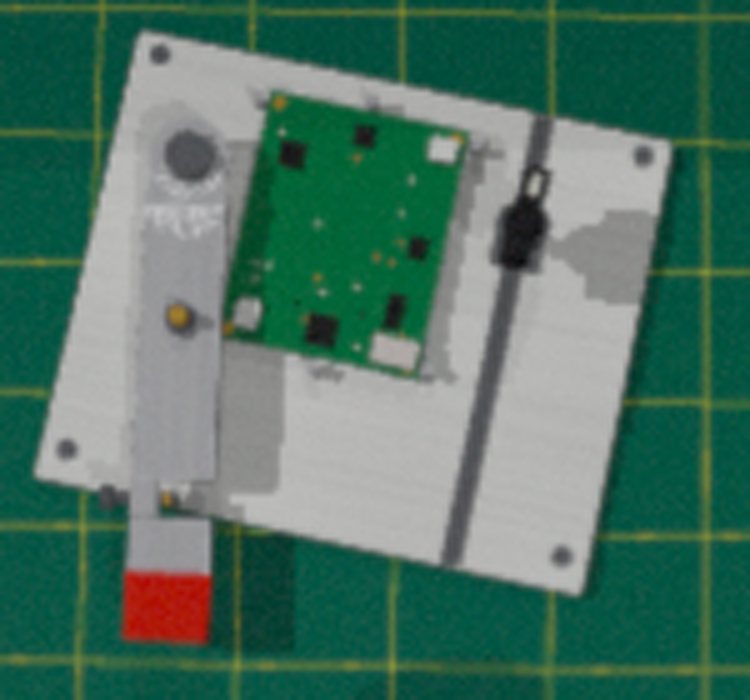

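View pics/s1.png

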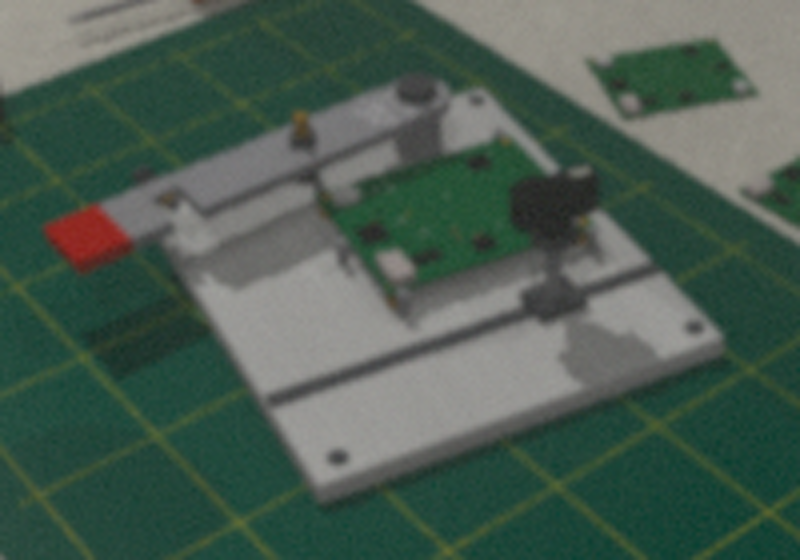

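Zoomed views: pivot screw head at crop (190,157), red end (165,608), knob bar from (537,170) to (515,265), with plate corners clear.

```bash
python3 - <<'E'
from h import *
f=grab_frame("top"); g=grab_frame("side")
np.set_printoptions(precision=4,suppress=True)
c=lambda u,v,z: atz(f,235+(u+.5)/5-.5,190+(v+.5)/5-.5,z)
cs=lambda u,v:(200+(u+.5)/4-.5,200+(v+.5)/4-.5)
A=[c(140,32,.012),c(672,145,.012),c(582,597,.012),c(37,476,.012)]
print("corners",*A)
xd=(A[0]-A[3]+A[1]-A[2])[:2]; yaw=np.arctan2(xd[1],xd[0])
yd=(A[0]-A[1]+A[3]-A[2])[:2]; yaw2=np.arctan2(-yd[0],yd[1]); print(yaw,yaw2, np.linalg.norm(xd)/2,np.linalg.norm(yd)/2)
yaw=(yaw+yaw2)/2; R=np.array([[np.cos(yaw),-np.sin(yaw)],[np.sin(yaw),np.cos(yaw)]])
ctr=np.mean(A,0)[:2]; O=ctr-R@[.005,0]
pm=c(190,157,.055)[:2]; pp=O+R@[.05,.085]; print("pivot meas",pm,"pred",pp)
red=[c(122,638,.048),c(210,643,.048),c(212,573,.048),c(127,572,.048)]
rc=np.mean(red,0)[:2]; print("red",rc,np.linalg.norm(rc-pm))
d=R.T@(rc-pm); print("strap angle",np.arctan2(-d[0],-d[1]))
k=(c(540,168,.086)+c(515,265,.086))[:2]/2; print("knob",k,"fix",R.T@(k-O), "bar", c(540,168,.086)-c(515,265,.086))
for u,v in [(553,205),(553,298)]:
  pass
kn=atz(g,*cs(555,297),.018); print("nut side",kn,"fix",R.T@(kn[:2]-O))
kn=atz(g,*cs(553,192),.080); print("knob side",kn,"fix",R.T@(kn[:2]-O))
# hole circle check
for n,z in(("O",0.012),): print(O,yaw)
E
```

```text
corners [0.75   0.1196 0.012 ] [ 0.7003 -0.1249  0.012 ] [ 0.4952 -0.0842  0.012 ] [0.5455 0.1598 0.012 ]
-0.19480590360814914 -0.20195045864461839 0.20876301912437992 0.24932658384559564
pivot meas [0.6833 0.0912] pred [0.6836 0.092 ]
red [0.4881 0.0964] 0.19528868629868898
strap angle 1.398877143799516
knob [ 0.6536 -0.0552] fix [ 0.0496 -0.0652] bar [ 0.0418 -0.0104  0.    ]
nut side [ 0.6498 -0.059   0.018 ] fix [ 0.0467 -0.0697]
knob side [ 0.6488 -0.0578  0.08  ] fix [ 0.0454 -0.0688]
[0.6178 0.0186] -0.19837818112638378
```

```bash
cat >> h.py <<'E'
from scipy.spatial.transform import Rotation as Ro
PIV=np.array([.6835,.0916]); YAW=-.1984
def strap(th,rad,off):
    """world xy of a strap point: rad along, off to closing side; and push azimuth"""
    a=-np.pi/2-th+YAW; d=np.array([np.cos(a),np.sin(a)]); n=np.array([-d[1],d[0]])
    return PIV+rad*d+off*n, a+np.pi/2
def ori(yaw):
    x=np.array([np.cos(yaw),np.sin(yaw),0]); z=np.array([0,0,-1.]); return Ro.from_matrix(np.c_[x,np.cross(z,x),z])
def rows(wps,grip,base=None):
    """wps: (x,y,z,yaw)"""
    if base is None:
        o=readout.get_obs(); p=o["tcp_pos"]; R=Ro.from_rotvec(o["orientation"])
    else: p=np.array(base[:3]); R=ori(base[3])
    for w in wps:
        s=R.inv().apply(np.array(w[:3])-p)*1000; t=(R.inv()*ori(w[3])).as_rotvec(degrees=True)
        print("%.1f %.1f %.1f  %.1f %.1f %.1f %g"%(*s,*t,grip))
def pos():
    o=readout.get_obs(); x=Ro.from_rotvec(o["orientation"]).apply([1,0,0])
    print("t %.2f"%o["clock"],"tcp",np.round(o["tcp_pos"]*1000,1),"yaw %.3f"%np.arctan2(x[1],x[0]),"tilt",np.round(Ro.from_rotvec(o["orientation"]).apply([0,0,1]),3),"F",np.round(o["contact_force"],2),"M",np.round(o["moment"],3),"w %.1f"%(o["grip_width"]*1000),"q",np.round(o["joints"],2))
E
python3 - <<'E'
from h import *
pos()
p,a=strap(1.399,.192,-.018-.011-.018); yw=a+np.pi/2
print(p,a,yw)
b=(.19,-.648,.231,-1.285)
y1=-1.285;
W=[(.30,-.5,.23,-1.0),(.48,-.33,.23,-.7),(.5,-.1,.21,-.35),(p[0],p[1],.12,yw),(p[0],p[1],.028,yw)]
rows(W,0,b)
rows([W[4]],0,W[3])
E
```

```text
t 0.35 tcp [ 190.3 -647.5  231.1] yaw -1.285 tilt [-0.  0. -1.] F [-0.31 -0.12  1.28] M [ 0.001  0.002 -0.015] w 85.5 q [ 1.18  0.48  0.02  1.56 -0.01  1.11 -0.08]
[0.49281817 0.14369067] -1.5974 -0.026603673205103373
-111.0 -147.3 1.0  0.0 0.0 -16.3 0
-223.3 -367.9 1.0  0.0 0.0 -33.5 0
-438.4 -451.9 21.0  0.0 0.0 -53.6 0
-674.2 -513.7 111.0  0.0 0.0 -72.1 0
-674.2 -513.7 203.0  0.0 0.0 -72.1 0
0.0 0.0 92.0  0.0 0.0 0.0 0
```

```bash
python3 -m handwheel '-111 -147 1 0 0 -16.3 0; -111 -147 1 0 0 -16.3 0; -111 -147 1 0 0 -16.3 0; -223 -368 1 0 0 -33.5 0; -223 -368 1 0 0 -33.5 0; -223 -368 1 0 0 -33.5 0; -223 -368 1 0 0 -33.5 0; -438 -452 21 0 0 -53.6 0; -438 -452 21 0 0 -53.6 0; -438 -452 21 0 0 -53.6 0; -438 -452 21 0 0 -53.6 0; -438 -452 21 0 0 -53.6 0' 60
python3 - <<'E'
from h import *
pos()
p,a=strap(1.399,.192,-.018-.011-.018); yw=a+np.pi/2
rows([(p[0],p[1],.12,yw)],0)
E
```

```text
clock: 1.85
tcp_pos: [0.5008, -0.0957, 0.2105]
orientation: [-3.094, 0.535, -0.0]
contact_force: [-0.1, -1.1, -0.4]
grip_width: -0.0002
t 1.85 tcp [500.8 -95.7 210.5] yaw -0.342 tilt [ 0.     0.001 -1.   ] F [-0.07 -1.14 -0.41] M [-0.065 -0.007  0.004] w -0.2 q [ 0.44  0.26 -0.44  1.94  0.13  0.96 -0.4 ]
-87.9 -222.7 90.8  -0.1 -0.0 -18.1 0
```

```bash
python3 -m handwheel '-86 -226 20 0 0 -18.5 0; -86 -226 20 0 0 -18.5 0; -86 -226 20 0 0 -18.5 0; -86 -226 20 0 0 -18.5 0;-86 -226 90 0 0 -18.5 0;-86 -226 90 0 0 -18.5 0;-86 -226 90 0 0 -18.5 0'
python3 - <<'E'
from h import *
pos()
p,a=strap(1.399,.192,-.018-.011-.018); yw=a+np.pi/2
rows([(p[0],p[1],.12,yw),(p[0],p[1],.026,yw)],0)
f=grab_frame("top"); crop(f,"pics/t2.png",200,190,200,150,4)
f=grab_frame("wrist"); cv2.imwrite("pics/w2.png",f["pixels"][:,:,::-1])
E
```

```text
clock: 2.72
tcp_pos: [0.4976, 0.1404, 0.1207]
orientation: [3.14, -0.045, -0.001]
contact_force: [1.2, 0.2, 0.4]
grip_width: 0.0001
t 2.73 tcp [497.6 140.4 120.7] yaw -0.029 tilt [-0.001 -0.001 -1.   ] F [1.24 0.25 0.43] M [-0.009 -0.026  0.012] w 0.1 q [ 0.06  0.42 -0.56  2.    0.31  0.81 -0.7 ]
-4.9 -3.2 0.7  0.0 0.0 -0.1 0
-4.8 -3.3 94.7  0.0 0.0 -0.1 0
```

View pics/w2.png

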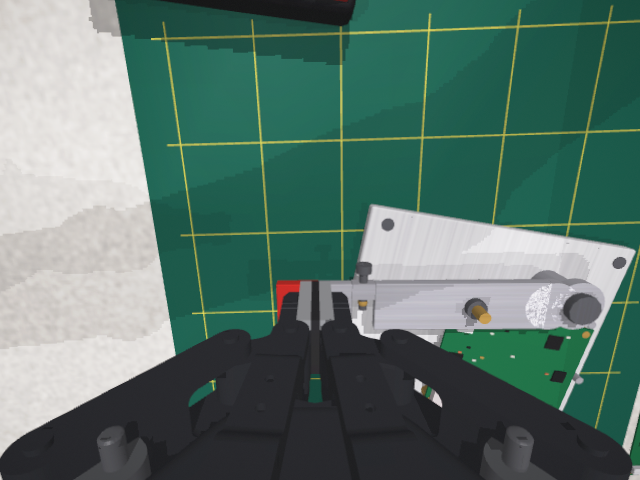

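The wrist view shows closed fingers over the +y side of the red end (300,290). The screw head at (363,268) is clear, so I'll descend.

```bash
python3 -m handwheel '-5 -3 50 0 0 0 0; -5 -3 94 0 0 0 0;-5 -3 94 0 0 0 0;-5 -3 94 0 0 0 0'
python3 - <<'E'
from h import *
pos()
f=grab_frame("wrist"); cv2.imwrite("pics/w3.png",f["pixels"][:,:,::-1])
f=grab_frame("side"); crop(f,"pics/s3.png",150,170,200,150,4)
E
```

```text
clock: 3.32
tcp_pos: [0.4939, 0.1453, 0.0285]
orientation: [-3.14, 0.043, -0.005]
contact_force: [-0.2, 0.4, -0.4]
grip_width: -0.0001
t 3.33 tcp [493.9 145.3  28.5] yaw -0.027 tilt [ 0.003  0.001 -1.   ] F [-0.23  0.45 -0.41] M [-0.015  0.018 -0.026] w -0.1 q [-0.02  0.56 -0.48  2.06  0.44  0.62 -0.83]
```

View pics/w3.png

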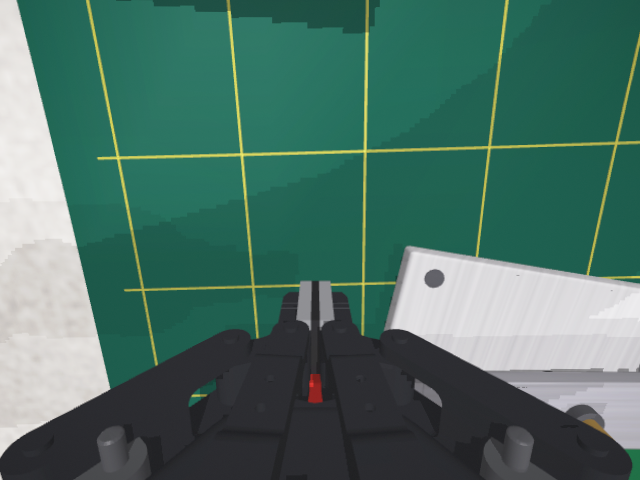

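View pics/s3.png

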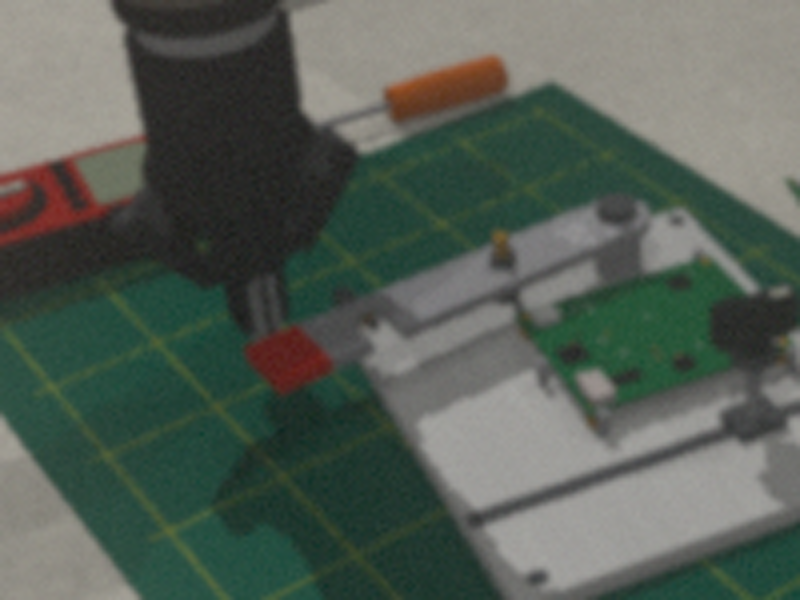

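Side view confirms the fingers are behind the red end at strap height, in free air. Computing the arc.

```bash
python3 - <<'E'
from h import *
def wp(th,off=-.029):
    p,a=strap(th,.192,off); return (p[0],p[1],.0285,a+np.pi/2)
rows([wp(t) for t in (1.4,1.36,1.3,1.23,1.16,1.09,1.02,.95,.88,.81,.74,.67)],0)
print(wp(.67))
E
```

```text
-1.2 19.6 0.1  -0.1 -0.2 0.0 0
-2.2 27.3 0.1  -0.1 -0.2 -2.3 0
-3.1 38.9 0.1  -0.1 -0.2 -5.7 0
-3.3 52.5 0.1  -0.1 -0.2 -9.7 0
-2.6 66.0 0.1  -0.0 -0.2 -13.7 0
-0.9 79.5 0.1  -0.0 -0.2 -17.7 0
1.7 92.8 0.1  -0.0 -0.2 -21.8 0
5.3 106.0 0.1  -0.0 -0.2 -25.8 0
9.7 118.8 0.1  -0.0 -0.2 -29.8 0
15.1 131.3 0.1  0.0 -0.2 -33.8 0
21.3 143.4 0.1  0.0 -0.2 -37.8 0
28.3 155.0 0.1  0.0 -0.2 -41.8 0
(np.float64(0.5182117117817859), np.float64(-0.010305749483984487), 0.0285, 0.7023963267948967)
```

```bash
python3 -m handwheel '-1 14 0 0 0 0 0; -1 20 0 0 0 0 0; -2 27 0 0 0 -2.3 0; -3 39 0 0 0 -5.7 0; -3 52.5 0 0 0 -9.7 0; -2.6 66 0 0 0 -13.7 0; -1 79.5 0 0 0 -17.7 0; 1.7 93 0 0 0 -21.8 0'
python3 - <<'E'
from h import *
pos(); print(strap(1.02,.192,-.029))
f=grab_frame("top"); crop(f,"pics/t4.png",235,190,150,140,4)
E
```

```text
clock: 4.42
tcp_pos: [0.4926, 0.053, 0.0272]
orientation: [-3.09, -0.558, -0.005]
contact_force: [1.0, 5.9, 0.4]
grip_width: 0.0
t 4.42 tcp [492.6  53.   27.2] yaw 0.357 tilt [ 0.003  0.003 -1.   ] F [1.03 5.9  0.36] M [ 1.069 -0.395  0.066] w 0.0 q [ 0.24  0.56 -0.58  2.1   0.52  0.62 -0.34]
(array([0.49328943, 0.05254951]), -1.2184)
```

View pics/t4.png

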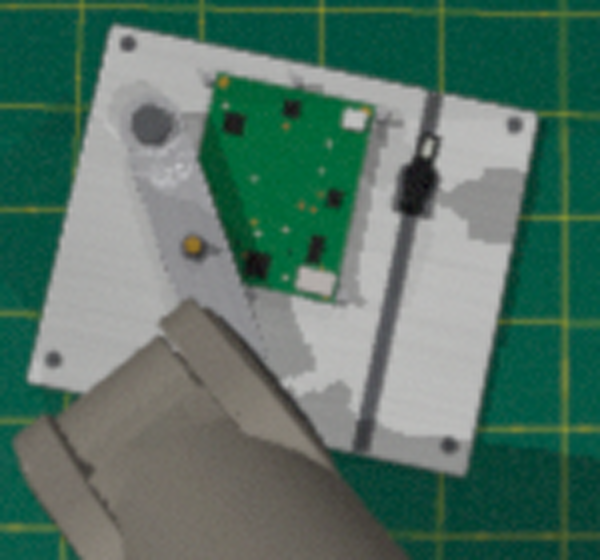

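```bash
python3 - <<'E'
from h import *
o=readout.get_obs(); R=Ro.from_rotvec(o["orientation"]); p=o["tcp_pos"]
f=grab_frame("wrist"); cv2.imwrite("pics/w4.png",f["pixels"][:,:,::-1])
Rc=cv2.Rodrigues(f["rvec"])[0]; c=R.inv().apply(-Rc.T@f["tvec"]-p); print("cam in tool",c*1000)
for x in (0,14,30,45,60):
  for y in (-11,11):
    print(x,y,[tuple(np.round(proj(f,p+R.apply([x/1e3,y/1e3,-z/1e3]))[0]).astype(int)) for z in (0,20,40,50,60,80)])
E
```

```text
cam in tool [  -0.41384396  -71.70734736 -141.81794282]
0 -11 [(np.int64(316), np.int64(277)), (np.int64(316), np.int64(297)), (np.int64(316), np.int64(324)), (np.int64(317), np.int64(341)), (np.int64(317), np.int64(362)), (np.int64(317), np.int64(419))]
0 11 [(np.int64(316), np.int64(321)), (np.int64(316), np.int64(346)), (np.int64(316), np.int64(379)), (np.int64(316), np.int64(400)), (np.int64(317), np.int64(425)), (np.int64(317), np.int64(493))]
14 -11 [(np.int64(347), np.int64(277)), (np.int64(352), np.int64(297)), (np.int64(358), np.int64(324)), (np.int64(362), np.int64(341)), (np.int64(366), np.int64(362)), (np.int64(379), np.int64(419))]
14 11 [(np.int64(346), np.int64(321)), (np.int64(350), np.int64(346)), (np.int64(356), np.int64(379)), (np.int64(359), np.int64(400)), (np.int64(363), np.int64(425)), (np.int64(375), np.int64(493))]
30 -11 [(np.int64(383), np.int64(277)), (np.int64(392), np.int64(297)), (np.int64(405), np.int64(324)), (np.int64(414), np.int64(341)), (np.int64(424), np.int64(362)), (np.int64(451), np.int64(419))]
30 11 [(np.int64(380), np.int64(321)), (np.int64
[... 248 characters left out ...]
324)), (np.int64(462), np.int64(342)), (np.int64(477), np.int64(362)), (np.int64(519), np.int64(420))]
45 11 [(np.int64(412), np.int64(321)), (np.int64(426), np.int64(346)), (np.int64(443), np.int64(380)), (np.int64(454), np.int64(401)), (np.int64(468), np.int64(426)), (np.int64(504), np.int64(494))]
60 -11 [(np.int64(450), np.int64(277)), (np.int64(469), np.int64(298)), (np.int64(495), np.int64(325)), (np.int64(511), np.int64(342)), (np.int64(532), np.int64(363)), (np.int64(587), np.int64(421))]
60 11 [(np.int64(444), np.int64(321)), (np.int64(462), np.int64(346)), (np.int64(486), np.int64(380)), (np.int64(501), np.int64(401)), (np.int64(519), np.int64(426)), (np.int64(567), np.int64(495))]
```

View pics/w4.png

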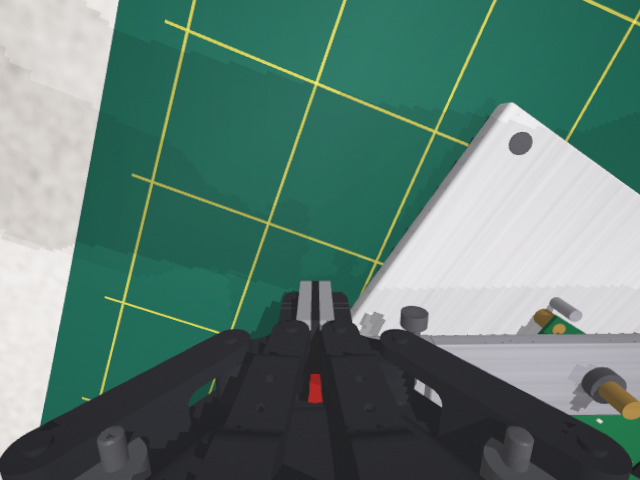

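The linkage would pass close to the knob bar at home. I'll back off, move outward to 200 mm radius and raise the tool to z≈0.036.

```bash
python3 -m handwheel '0 -5 0 0 0 0 0; -8 -5 -8.5 0 0 0 0; -8 -5 -8.5 0 0 0 0;-8 -2 -8.5 0 0 0 0;-8 -2 -8.5 0 0 0 0'
python3 - <<'E'
from h import *
pos()
def wp(th,off=-.029):
    p,a=strap(th,.2,off); return (p[0],p[1],.0285+.0085,a+np.pi/2)
rows([wp(t) for t in (1.02,.95,.88,.81,.74,.67,.60,.53,.46,.39,.32,.26,.22)],0, wp(1.02,-.031))
print(wp(1.02,-.031))
E
```

```text
clock: 5.15
tcp_pos: [0.4834, 0.0506, 0.0348]
orientation: [3.092, 0.552, 0.0]
contact_force: [0.7, -0.1, -0.8]
grip_width: 0.0
t 5.15 tcp [483.4  50.6  34.8] yaw 0.353 tilt [ 0. -0. -1.] F [ 0.65 -0.07 -0.81] M [ 0.003 -0.035 -0.081] w 0.0 q [ 0.25  0.54 -0.59  2.11  0.5   0.63 -0.34]
-0.0 2.0 0.0  0.0 0.0 0.0 0
-1.5 16.1 0.0  0.0 0.0 -4.0 0
-2.1 30.2 0.0  0.0 0.0 -8.0 0
-1.7 44.3 0.0  0.0 0.0 -12.0 0
-0.2 58.4 0.0  0.0 0.0 -16.0 0
2.2 72.3 0.0  0.0 0.0 -20.1 0
5.6 86.1 0.0  0.0 0.0 -24.1 0
9.9 99.5 0.0  0.0 0.0 -28.1 0
15.1 112.7 0.0  0.0 0.0 -32.1 0
21.3 125.4 0.0  0.0 0.0 -36.1 0
28.3 137.7 0.0  0.0 0.0 -40.1 0
35.1 147.8 0.0  0.0 0.0 -43.5 0
39.9 154.3 0.0  0.0 0.0 -45.8 0
(np.float64(0.4850907519293357), np.float64(0.051665425004970865), 0.037000000000000005, 0.35239632679489663)
```

```bash
python3 -m handwheel '0 2 -1 0 0 0 0; -1.5 16 -1 0 0 -4 0; -2 30 -1 0 0 -8 0; -1.7 44.5 -1 0 0 -12 0; 0 58.5 -1 0 0 -16 0; 2 72.5 -1 0 0 -20 0; 5.6 86 -1 0 0 -24 0; 10 99.5 -1 0 0 -28 0; 15 112.7 -1 0 0 -32 0'
python3 - <<'E'
from h import *
pos(); print(strap(.46,.2,-.029))
f=grab_frame("top"); crop(f,"pics/t5.png",235,190,150,140,4)
f=grab_frame("wrist"); cv2.imwrite("pics/w5.png",f["pixels"][:,:,::-1])
E
```

```text
clock: 6.28
tcp_pos: [0.5364, -0.0479, 0.0359]
orientation: [-2.816, -1.388, -0.002]
contact_force: [-1.3, 5.3, 0.7]
grip_width: -0.0001
t 6.28 tcp [536.4 -47.9  35.9] yaw 0.916 tilt [-0.     0.002 -1.   ] F [-1.34  5.34  0.73] M [1.083 0.221 0.054] w -0.1 q [ 0.52  0.63 -0.71  1.99  0.6   0.74  0.37]
(array([ 0.53819139, -0.04885073]), -0.6583999999999999)
```

View pics/w5.png

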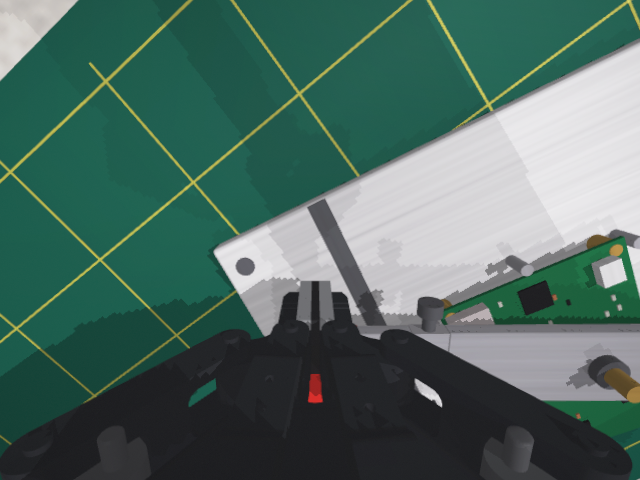

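View pics/t5.png

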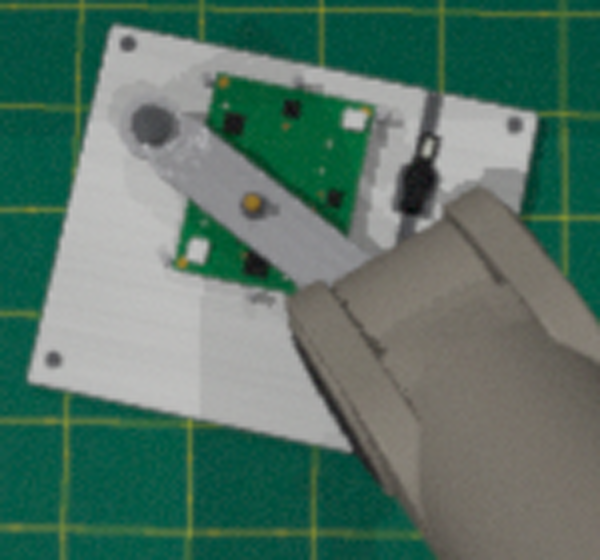

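```bash
python3 - <<'E'
from h import *
def wp(th,off=-.029):
    p,a=strap(th,.2,off); return (p[0],p[1],.037,a+np.pi/2)
rows([wp(t) for t in (.4,.34,.29,.25,.22,.2)],0, wp(.46))
E
```

```text
-1.4 12.0 0.0  0.0 0.0 -3.4 0
-2.0 24.2 0.0  0.0 0.0 -6.9 0
-2.0 34.3 0.0  0.0 0.0 -9.7 0
-1.7 42.3 0.0  0.0 0.0 -12.0 0
-1.2 48.4 0.0  0.0 0.0 -13.8 0
-0.7 52.4 0.0  0.0 0.0 -14.9 0
```

```bash
python3 -m handwheel '-1.4 12 0 0 0 -3.4 0; -2 24 0 0 0 -6.9 0; -2 34 0 0 0 -9.7 0; -1.7 42 0 0 0 -12 0; -1.2 48 0 0 0 -13.8 0;-1.2 48 0 0 0 -13.8 0'
python3 - <<'E'
from h import *
pos(); print(strap(.22,.2,-.029))
f=grab_frame("top"); crop(f,"pics/t6.png",235,190,150,140,4)
f=grab_frame("side"); crop(f,"pics/s6.png",200,150,200,150,4)
E
```

```text
clock: 7.12
tcp_pos: [0.5734, -0.0796, 0.0356]
orientation: [-2.634, -1.712, 0.0]
contact_force: [-0.8, 1.9, 1.1]
grip_width: 0.0001
t 7.12 tcp [573.4 -79.6  35.6] yaw 1.153 tilt [-0.  0. -1.] F [-0.76  1.86  1.08] M [0.392 0.172 0.058] w 0.1 q [ 0.59  0.7  -0.75  1.89  0.65  0.81  0.64]
(array([ 0.57574174, -0.07936537]), -0.4183999999999999)
```

View pics/t6.png

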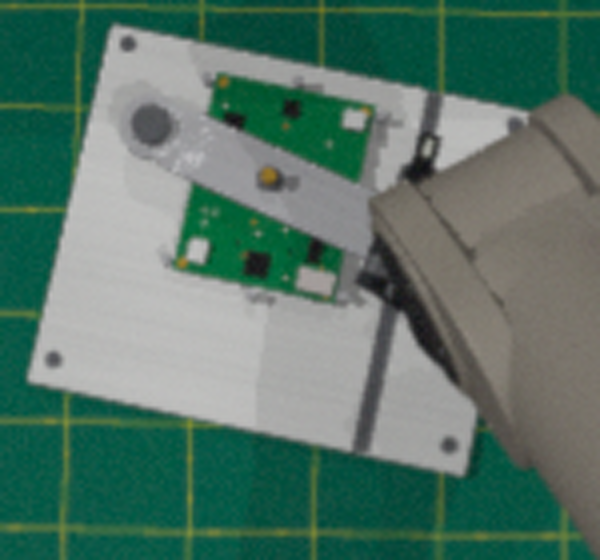

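View pics/s6.png

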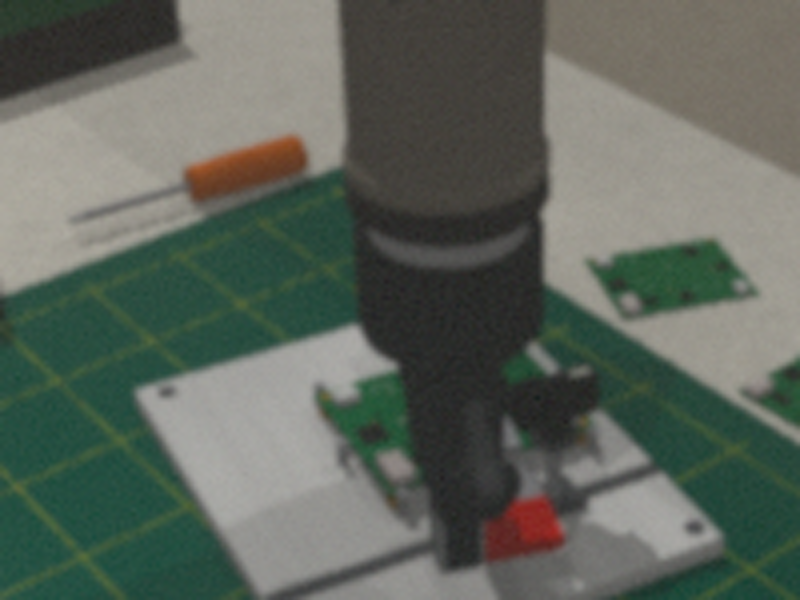

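Clear of the knob. Creeping on.

```bash
python3 -m handwheel '-.3 3 0 0 0 -.9 0; -.6 6 0 0 0 -1.7 0; -1 9 0 0 0 -2.6 0; -1.2 12 0 0 0 -3.4 0; -1.4 14 0 0 0 -4 0;-1.4 14 0 0 0 -4 0'
python3 -c "
from h import *
pos();print(strap(.15,.2,-.029))
f=grab_frame('wrist'); cv2.imwrite('pics/w7.png',f['pixels'][:,:,::-1])"
```

```text
clock: 7.98
tcp_pos: [0.586, -0.0871, 0.0357]
orientation: [2.572, 1.803, 0.0]
contact_force: [-1.8, 1.5, -0.9]
grip_width: 0.0
t 7.97 tcp [586.  -87.1  35.7] yaw 1.223 tilt [ 0. -0. -1.] F [-1.77  1.48 -0.89] M [0.3   0.497 0.019] w 0.0 q [ 0.6   0.72 -0.76  1.86  0.66  0.84  0.72]
(array([ 0.58796344, -0.08648359]), -0.3483999999999998)
```

View pics/w7.png

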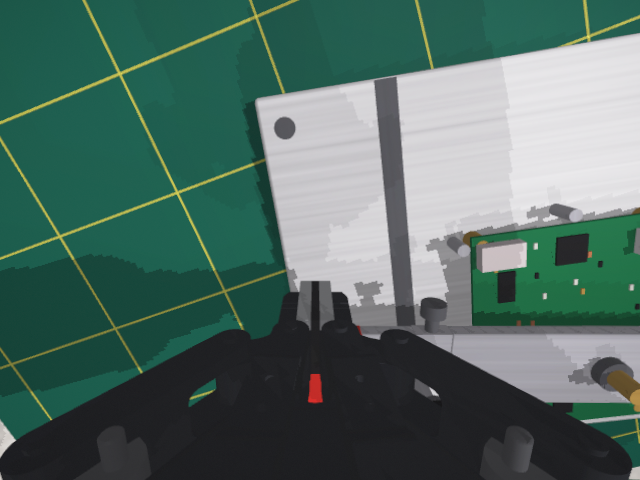

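```bash
cat > q.py <<'E'
from h import *
o=readout.get_obs(); Y=Ro.from_rotvec(o["orientation"]).apply([0,1,0]); p=o["tcp_pos"][:2]
# strap angle from tool position, finger face 11 mm + half width 18 ahead
th=.1
from scipy.optimize import brentq
def g(t):
    q,a=strap(t,0,0); d=np.array([np.cos(a),np.sin(a)]); return (p-PIV)@d+.029
th=brentq(g,-.6,1.6)
n=strap(th,0,0)[1]
print("push %.1f N, raw F %s, theta~%.3f, tool-y az err %.3f z %.1f t %.2f"%(-(o["contact_force"]@Y),np.round(o["contact_force"],1),th,np.arctan2(Y[1],Y[0])-n,o["tcp_pos"][2]*1e3,o["clock"]))
E
python3 q.py
python3 -m handwheel '-.1 1.5 0 0 0 -.4 0; -.3 3 0 0 0 -.9 0; -.4 4.5 0 0 0 -1.3 0; -.6 6 0 0 0 -1.7 0'|grep force; python3 q.py
```

```text
push 2.5 N, raw F [-2.2  1.2 -2.9], theta~0.158, tool-y az err 0.008 z 35.7 t 8.03
contact_force: [-4.2, 0.7, -0.6]
push 4.2 N, raw F [-4.2  0.7 -0.6], theta~0.130, tool-y az err 0.010 z 35.7 t 8.53
```

```bash

python3 -m handwheel '-.1 1 0 0 0 -.3 0; -.2 2 0 0 0 -.6 0; -.3 3 0 0 0 -.9 0'|grep force; python3 q.py
```

```text
contact_force: [-5.0, -0.9, -0.6]
push 4.5 N, raw F [-5.  -0.9 -0.6], theta~0.115, tool-y az err 0.011 z 35.7 t 8.90
```

```bash

python3 -m handwheel '-.1 1 0 0 0 -.3 0; -.2 2 0 0 0 -.6 0; -.3 3 0 0 0 -.9 0'|grep force; python3 q.py
```

```text
contact_force: [-5.6, -1.9, 0.3]
push 4.9 N, raw F [-5.6 -1.9  0.3], theta~0.100, tool-y az err 0.012 z 35.7 t 9.28
```

```bash

python3 -m handwheel '-.1 1 0 0 0 -.3 0; -.2 2 0 0 0 -.6 0; -.3 3 0 0 0 -.9 0'|grep force; python3 q.py
```

```text
contact_force: [-4.2, -1.3, 0.2]
push 3.7 N, raw F [-4.2 -1.3  0.2], theta~0.085, tool-y az err 0.012 z 35.7 t 9.65
```

```bash
python3 - <<'E'
from h import *
f=grab_frame('wrist'); cv2.imwrite('pics/w8.png',f['pixels'][:,:,::-1])
f=grab_frame("top"); crop(f,"pics/t8.png",235,190,150,140,4)
f=grab_frame("side"); crop(f,"pics/s8.png",250,200,130,100,6)
E
```

```text
(no output)
```

View pics/s8.png

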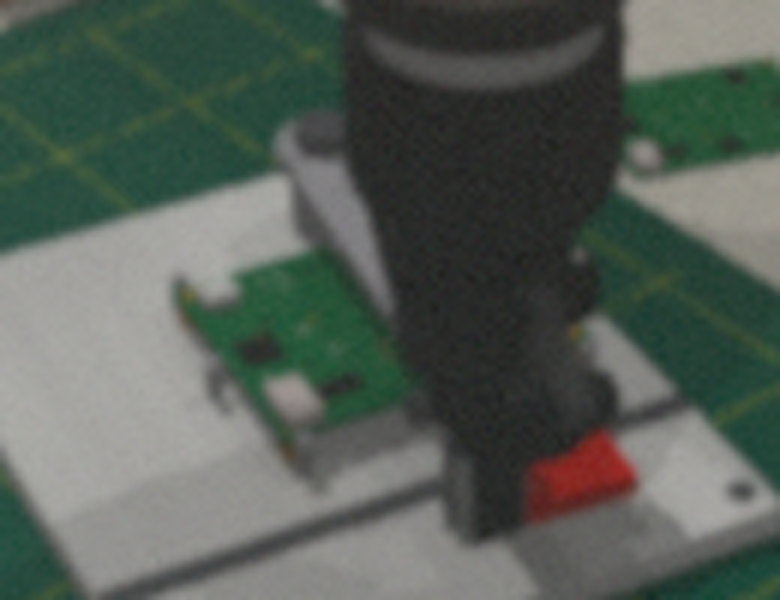

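View pics/t8.png

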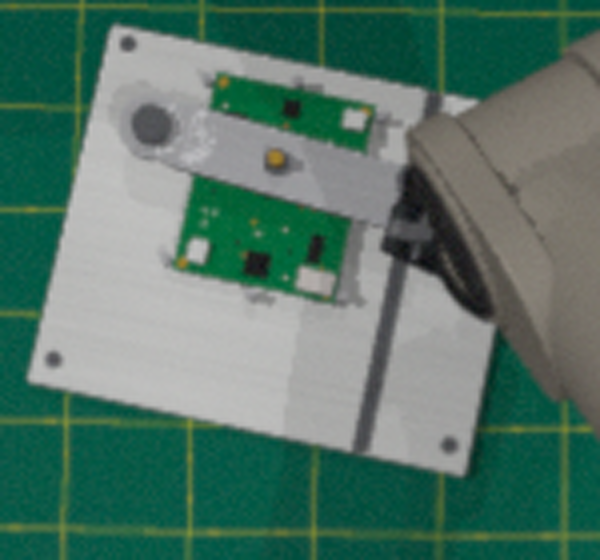

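Strap still moving at about 4–5 N push. Keep creeping.

```bash

python3 -m handwheel '0 .8 0 0 0 -.2 0; -.1 1.6 0 0 0 -.45 0'|grep force; python3 q.py
```

```text
contact_force: [-5.9, -1.6, -0.3]
push 5.2 N, raw F [-5.9 -1.6 -0.3], theta~0.077, tool-y az err 0.012 z 35.7 t 10.05
```

```bash

python3 -m handwheel '0 .8 0 0 0 -.2 0; -.1 1.6 0 0 0 -.45 0'|grep force; python3 q.py
```

```text
contact_force: [-5.1, -2.6, 0.2]
push 4.3 N, raw F [-5.1 -2.6  0.2], theta~0.069, tool-y az err 0.012 z 35.7 t 10.30
```

```bash

python3 -m handwheel '0 .8 0 0 0 -.2 0; -.1 1.6 0 0 0 -.45 0'|grep force; python3 q.py
```

```text
contact_force: [-5.3, -3.2, -0.2]
push 4.3 N, raw F [-5.3 -3.2 -0.2], theta~0.061, tool-y az err 0.012 z 35.7 t 10.55
```

```bash

python3 -m handwheel '0 .8 0 0 0 -.2 0; -.1 1.6 0 0 0 -.45 0'|grep force; python3 q.py
```

```text
contact_force: [-5.7, -2.4, 0.1]
push 4.9 N, raw F [-5.7 -2.4  0.1], theta~0.053, tool-y az err 0.012 z 35.7 t 10.80
```

```bash

python3 -m handwheel '0 .8 0 0 0 -.2 0; -.1 1.6 0 0 0 -.45 0'|grep force; python3 q.py
```

```text
contact_force: [-6.0, -1.9, 0.8]
push 5.4 N, raw F [-6.  -1.9  0.8], theta~0.046, tool-y az err 0.012 z 35.7 t 11.05
```

```bash

python3 -m handwheel '0 .8 0 0 0 -.2 0; -.1 1.6 0 0 0 -.45 0'|grep force; python3 q.py
```

```text
contact_force: [-10.1, -1.0, 4.8]
push 9.6 N, raw F [-10.1  -1.    4.8], theta~0.043, tool-y az err 0.018 z 35.7 t 11.30
```

```bash

python3 -m handwheel '0 0 0 0 0 0 0;0 0 0 0 0 0 0'|grep force; python3 q.py; python3 - <<'E'
from h import *
f=grab_frame('wrist'); cv2.imwrite('pics/w9.png',f['pixels'][:,:,::-1])
f=grab_frame("top"); crop(f,"pics/t9.png",260,190,110,100,5)
f=grab_frame("side"); crop(f,"pics/s9.png",250,200,130,100,6)
E
```

```text
contact_force: [-8.3, -2.1, 3.2]
push 7.7 N, raw F [-8.3 -2.1  3.2], theta~0.043, tool-y az err 0.018 z 35.7 t 11.55
```

View pics/w9.png

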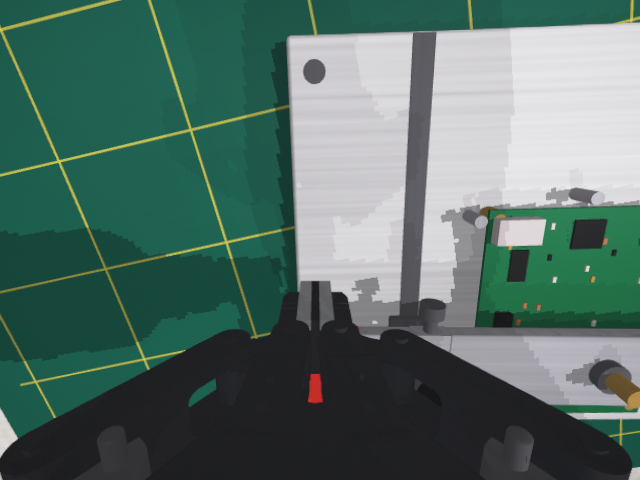

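View pics/t9.png

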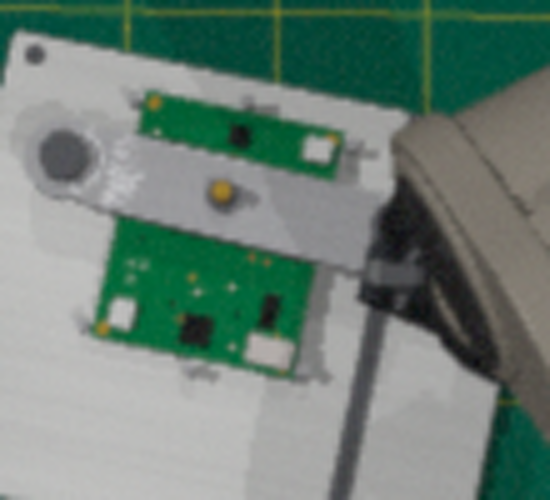

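```bash

python3 -m handwheel '0 .4 0 0 0 0 0;0 .4 0 0 0 0 0;0 .4 0 0 0 0 0'|grep force; python3 q.py; python3 - <<'E'
from h import *
pos(); o=readout.get_obs(); F=o["contact_force"];M=o["moment"]; print("L",(M[0]*F[1]-M[1]*F[0])/(F[0]**2+F[1]**2))
f=grab_frame("side"); crop(f,"pics/s10.png",270,210,100,80,8)
E
```

```text
contact_force: [-9.4, -2.1, 5.2]
push 8.7 N, raw F [-9.4 -2.1  5.2], theta~0.043, tool-y az err 0.017 z 35.7 t 12.07
t 12.07 tcp [607.4 -96.3  35.7] yaw 1.347 tilt [-0.003 -0.001 -1.   ] F [-9.42 -2.09  5.22] M [-0.401  2.09  -0.054] w 0.4 q [ 0.61  0.76 -0.78  1.8   0.68  0.88  0.86]
L 0.22043070041139434
```

View pics/s10.png

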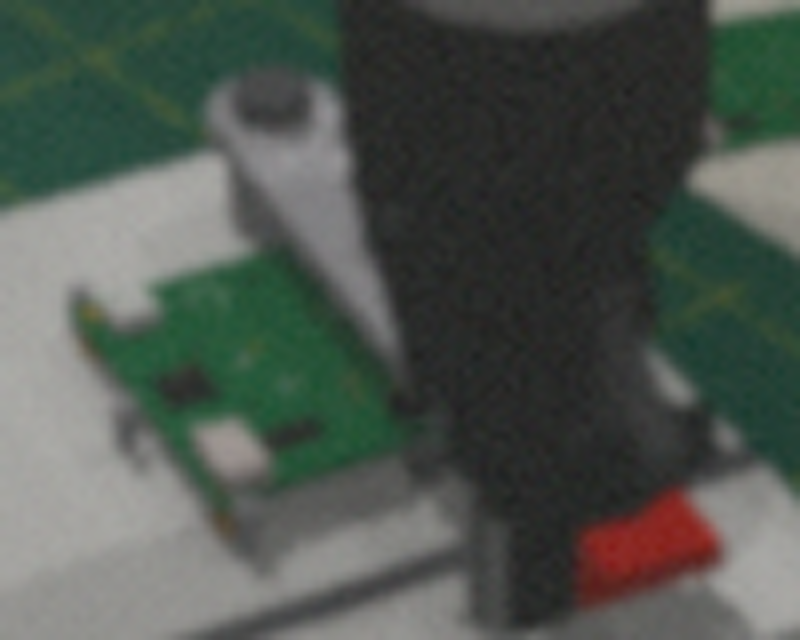

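Solid stop at θ≈0.043. The force's moment arm fits contact at strap height, not the knob. Leaning up to about 12 N at the red end, of which 4 N goes into the pivot.

```bash

python3 -m handwheel '0 .4 0 0 0 0 0;0 .8 0 0 0 0 0;0 .8 0 0 0 0 0'|grep force; python3 q.py
```

```text
contact_force: [-10.8, -1.2, 5.7]
push 10.3 N, raw F [-10.8  -1.2   5.7], theta~0.042, tool-y az err 0.016 z 35.6 t 12.50
```

```bash

python3 -m handwheel '0 .2 0 0 0 0 0;0 .4 0 0 0 0 0;0 .4 0 0 0 0 0'|grep force; python3 q.py
```

```text
contact_force: [-13.3, -0.9, 6.1]
push 12.8 N, raw F [-13.3  -0.9   6.1], theta~0.042, tool-y az err 0.016 z 35.6 t 12.88
```

```bash

for i in 1; do python3 -m handwheel '0 0 0 0 0 0 0;0 0 0 0 0 0 0;0 0 0 0 0 0 0'|grep force; done; python3 q.py
```

```text
contact_force: [-13.0, -1.2, 6.5]
push 12.4 N, raw F [-13.   -1.2   6.5], theta~0.042, tool-y az err 0.016 z 35.6 t 13.25
```

```bash
python3 -m handwheel '0 .2 0 0 0 0 0;0 .2 0 0 0 0 0;0 .2 0 0 0 0 0;0 .2 0 0 0 0 0'|grep force;  python3 q.py
```

```text
contact_force: [-13.4, -1.9, 6.1]
push 12.7 N, raw F [-13.4  -1.9   6.1], theta~0.041, tool-y az err 0.015 z 35.6 t 13.75
```

```bash
python3 -m handwheel '0 0 0 0 0 0 0;0 0 0 0 0 0 0;0 0 0 0 0 0 0;0 0 0 0 0 0 0'|grep force;  python3 q.py
```

```text
contact_force: [-12.9, -1.9, 7.4]
push 12.2 N, raw F [-12.9  -1.9   7.4], theta~0.041, tool-y az err 0.016 z 35.6 t 14.25
```

Leaned about 12.5 N for over a second. Backing off straight, then up.

```bash
python3 -m handwheel '0 -3 0 0 0 0 0;0 -8 0 0 0 0 0;0 -25 0 0 0 0 0;0 -45 0 0 0 0 0; 0 -60 -40 0 0 0 0;0 -60 -90 0 0 0 0;0 -60 -150 0 0 0 0;-60 -60 -170 0 0 0 0;-110 -60 -170 0 0 0 0;-110 -60 -170 0 0 0 0'; python3 - <<'E'
from h import *
pos()
f=grab_frame("top"); crop(f,"pics/t11.png",245,190,130,120,6)
f=grab_frame("side"); crop(f,"pics/s11.png",240,200,150,120,5)
E
```

```text
clock: 15.5
tcp_pos: [0.5276, -0.1954, 0.2063]
orientation: [2.461, 1.948, 0.001]
contact_force: [-0.4, 1.0, -0.8]
grip_width: 0.0
t 15.50 tcp [ 527.6 -195.4  206.3] yaw 1.339 tilt [ 0.002 -0.002 -1.   ] F [-0.42  0.99 -0.78] M [ 0.058  0.007 -0.045] w 0.0 q [ 0.97  0.48 -0.96  1.81  0.45  1.08  1.19]
```

View pics/t11.png

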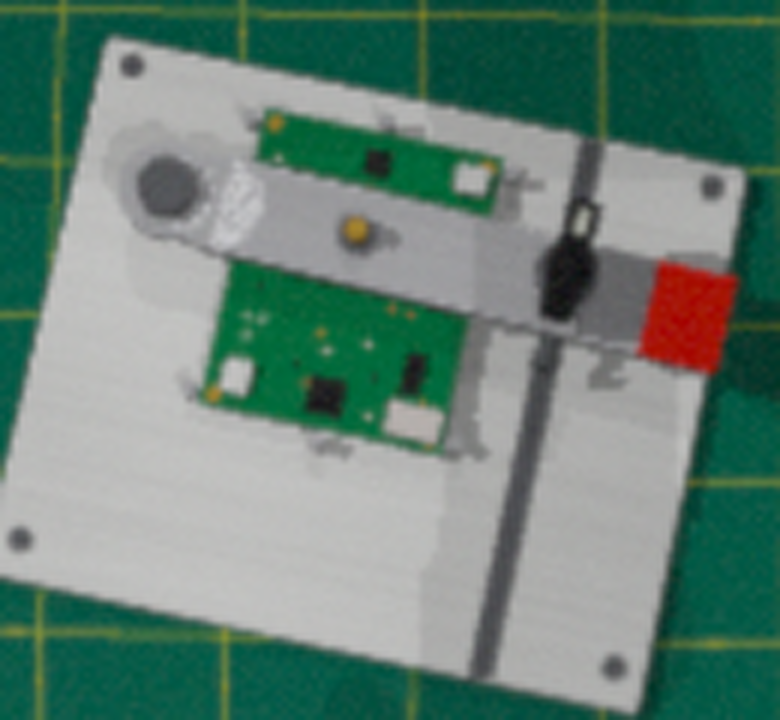

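View pics/s11.png

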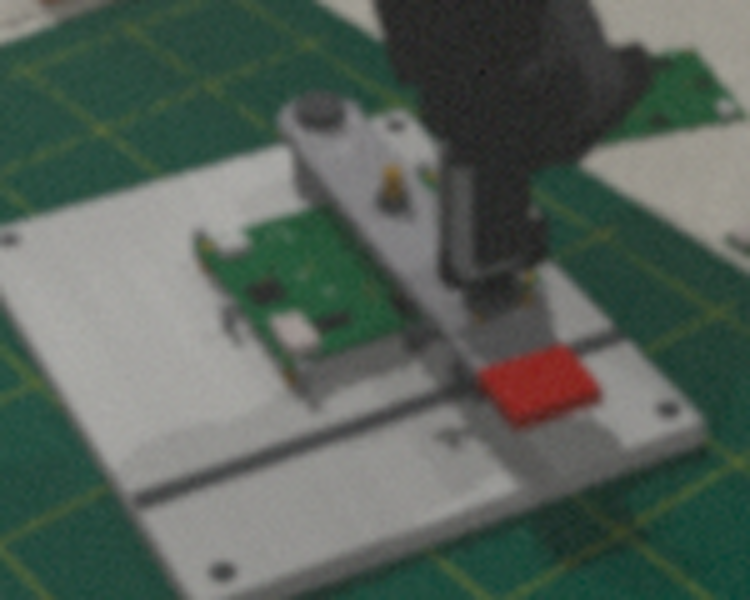

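Both views show the strap closed and in the notch under the knob, and the board unmoved. Next, locating the knob.

```bash
python3 - <<'E'
from h import *
f=grab_frame("top")
c=lambda u,v,z: atz(f,245+(u+.5)/6-.5,190+(v+.5)/6-.5,z)
a=c(588,200,.086);b=c(554,320,.086); print(a,b,(a+b)/2,np.linalg.norm(a-b),np.arctan2(*(a-b)[1::-1]))
k=((a+b)/2)[:2]
rd=[c(658,262,.048),c(738,277,.048),c(716,374,.048),c(640,354,.048)]; rc=np.mean(rd,0)[:2]
ay=np.arctan2(*(rc-PIV)[::-1]); print("red",rc,np.linalg.norm(rc-PIV),"theta",-np.pi/2+YAW-ay)
pos()
rows([(k[0],k[1],.2,1.3724),(k[0],k[1],.14,1.3724)],45)
E
```

```text
[ 0.6751508  -0.06034567  0.086     ] [ 0.63200786 -0.04855491  0.086     ] [ 0.65357933 -0.05445029  0.086     ] 0.04472510485475743 -0.26678056081011914
red [ 0.6396467  -0.09924685] 0.19582041081670176 theta 0.02746195992341316
t 15.65 tcp [ 528.5 -188.9  206.3] yaw 1.348 tilt [ 0.002  0.001 -1.   ] F [-0.53 -0.44 -0.12] M [ 0.098  0.045 -0.026] w -0.3 q [ 0.97  0.48 -0.96  1.81  0.44  1.08  1.19]
158.7 92.3 6.7  0.1 -0.1 -1.4 45
158.7 92.2 66.7  0.1 -0.1 -1.4 45
```

```bash
python3 -m handwheel '60 40 0 0 0 -1 40;110 70 0 0 0 -1.4 40; 158 92 7 0 0 -1.4 40;158 92 50 0 0 -1.4 40;158 92 66 0 0 -1.4 40;158 92 66 0 0 -1.4 40;158 92 66 0 0 -1.4 40'>/dev/null; python3 - <<'E'
from h import *
pos()
f=grab_frame('wrist'); cv2.imwrite('pics/w12.png',f['pixels'][:,:,::-1])
o=readout.get_obs(); R=Ro.from_rotvec(o["orientation"]); p=o["tcp_pos"]
for z in (.086,.064): print(proj(f,[.6536,-.0545,z]))
E
```

```text
t 16.52 tcp [653.  -57.  141.3] yaw 1.370 tilt [ 0.002 -0.    -1.   ] F [ 0.25  0.33 -0.17] M [ 0.039 -0.035 -0.04 ] w 39.7 q [ 0.58  0.69 -0.87  1.64  0.59  1.08  0.91]
[[319.85402067 259.19934319]]
[[319.42831285 247.98107604]]
```

View pics/w12.png

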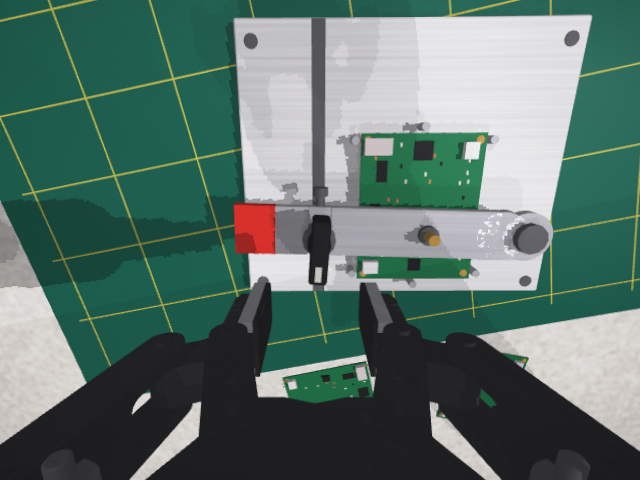

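```bash
python3 - <<'E'
from h import *
f=grab_frame('wrist'); crop(f,"pics/w13.png",270,190,100,110,5)
E
```

```text
(no output)
```

View pics/w13.png

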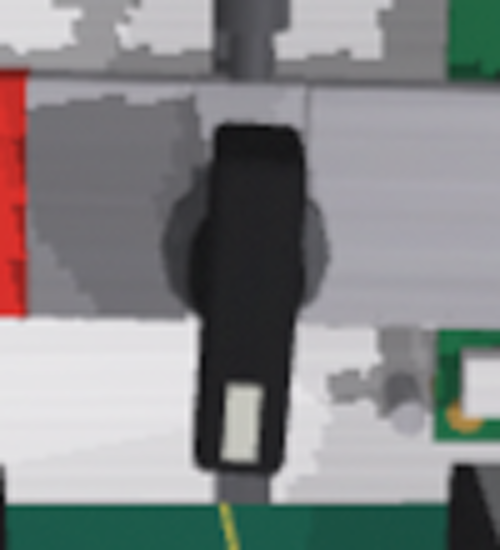

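```bash
python3 - <<'E'
from h import *
f=grab_frame('wrist')
c=lambda u,v,z: atz(f,270+(u+.5)/5-.5,190+(v+.5)/5-.5,z)
n=(c(213,165,.086)+c(304,165,.086))/2; e=(c(195,467,.086)+c(280,473,.086))/2
print(n,e,(n+e)/2,np.linalg.norm(n-e),np.arctan2(*(e-n)[1::-1]), "w",np.linalg.norm(c(213,165,.086)-c(304,165,.086)))
pos()
k=((n+e)/2)[:2]
for y in (1.3724,np.arctan2(*(e-n)[1::-1])+np.pi/2): rows([(k[0],k[1],.066,y)],40)
E
```

```text
[ 0.63112346 -0.04924425  0.086     ] [ 0.66947387 -0.05951644  0.086     ] [ 0.65029866 -0.05438034  0.086     ] 0.039702293672067596 -0.2617076578583105 w 0.010877241577621849
t 16.68 tcp [653.  -57.1 141.3] yaw 1.370 tilt [ 0.002 -0.    -1.   ] F [-0.44 -0.14 -0.26] M [-0.033 -0.044 -0.062] w 40.0 q [ 0.58  0.69 -0.87  1.64  0.59  1.08  0.91]
2.1 -3.3 75.3  0.1 -0.0 -0.1 40
2.1 -3.3 75.3  0.1 -0.0 3.5 40
```

```bash
python3 -m handwheel '2 -3 30 0 0 1.5 36;2 -3 60 0 0 3 36;2 -3 75 0 0 3 36;2 -3 75 0 0 3 36;2 -3 75 0 0 3 36' 25; python3 - <<'E'
from h import *
pos()
f=grab_frame('wrist'); cv2.imwrite('pics/w14.png',f['pixels'][:,:,::-1])
E
```

```text
clock: 17.3
tcp_pos: [0.6507, -0.0539, 0.0661]
orientation: [2.482, 1.924, 0.003]
contact_force: [0.1, 0.7, 1.0]
grip_width: 0.0362
t 17.30 tcp [650.7 -53.9  66.1] yaw 1.319 tilt [ 0.002  0.    -1.   ] F [0.07 0.67 0.98] M [ 0.014 -0.017  0.015] w 36.2 q [ 0.54  0.77 -0.8   1.69  0.65  0.97  0.8 ]
```

View pics/w14.png

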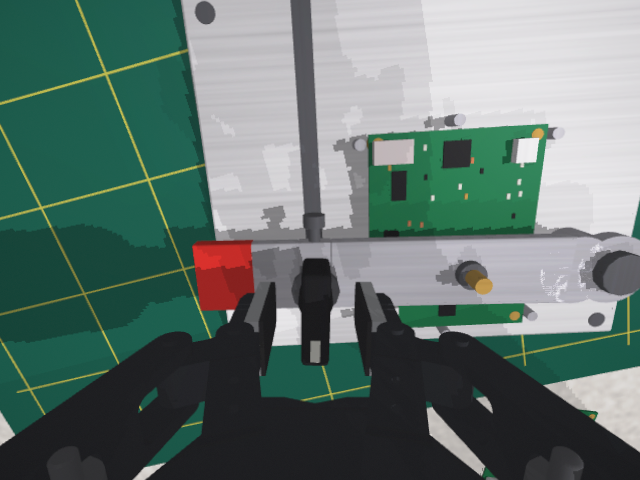

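Bar centred between the pads. Closing.

```bash
python3 -m handwheel '0 0 0 0 0 0 16;0 0 0 0 0 0 10;0 0 0 0 0 0 8;0 0 0 0 0 0 8;0 0 0 0 0 0 8' 25; python3 -c "
from h import *
pos()"
```

```text
clock: 17.98
tcp_pos: [0.6505, -0.0536, 0.0658]
orientation: [2.482, 1.925, 0.002]
contact_force: [-0.7, -0.1, 6.3]
grip_width: 0.0133
t 17.98 tcp [650.5 -53.6  65.8] yaw 1.319 tilt [ 0.002  0.    -1.   ] F [-0.72 -0.06  6.33] M [0.145 0.114 0.008] w 13.3 q [ 0.54  0.77 -0.8   1.69  0.65  0.97  0.8 ]
```

```bash
python3 -m handwheel '0 0 -1 0 0 0 8;0 0 -2 0 0 0 8;0 0 -2 0 0 0 8' 25; python3 -c "
from h import *
pos()"
```

```text
clock: 18.35
tcp_pos: [0.6503, -0.0537, 0.0661]
orientation: [-2.482, -1.925, -0.003]
contact_force: [5.3, 2.7, -6.8]
grip_width: 0.0132
t 18.35 tcp [650.3 -53.7  66.1] yaw 1.319 tilt [ 0.001  0.001 -1.   ] F [ 5.3   2.73 -6.78] M [ 0.452 -1.106 -0.01 ] w 13.2 q [ 0.54  0.77 -0.8   1.69  0.65  0.97  0.8 ]
```

```bash
python3 -m handwheel '0 0 1 0 0 0 8;0 0 1 0 0 5 8;0 0 1 0 0 10 8;0 0 1 0 0 15 8;0 0 1 0 0 20 8;0 0 1 0 0 25 8;0 0 1 0 0 25 8' 25; python3 -c "
from h import *
pos()"
```

```text
clock: 19.23
tcp_pos: [0.6505, -0.0533, 0.066]
orientation: [2.84, 1.343, 0.003]
contact_force: [4.2, 1.8, -1.5]
grip_width: 0.0133
t 19.23 tcp [650.5 -53.3  66. ] yaw 0.884 tilt [ 0.002  0.001 -1.   ] F [ 4.25  1.85 -1.54] M [ 0.551 -1.114  0.06 ] w 13.3 q [ 0.48  0.73 -0.71  1.7   0.58  0.93  0.42]
```

```bash
python3 -m handwheel '0 0 0 0 0 6 8;0 0 0 0 0 12 8;0 0 0 0 0 18 8;0 0 0 0 0 24 8;0 0 0 0 0 30 8;0 0 0 0 0 36 8;0 0 0 0 0 42 8;0 0 0 0 0 42 8' 25; python3 -c "
from h import *
pos()
f=grab_frame('top'); crop(f,'pics/t15.png',245,190,130,120,5)"
```

```text
clock: 20.23
tcp_pos: [0.6512, -0.0529, 0.066]
orientation: [-3.132, -0.237, -0.005]
contact_force: [6.2, 2.6, -4.4]
grip_width: 0.0134
t 20.23 tcp [651.2 -52.9  66. ] yaw 0.151 tilt [ 0.003  0.001 -1.   ] F [ 6.16  2.6  -4.37] M [ 0.662 -1.506  0.071] w 13.4 q [ 0.37  0.69 -0.55  1.71  0.44  0.87 -0.21]
```

View pics/t15.png

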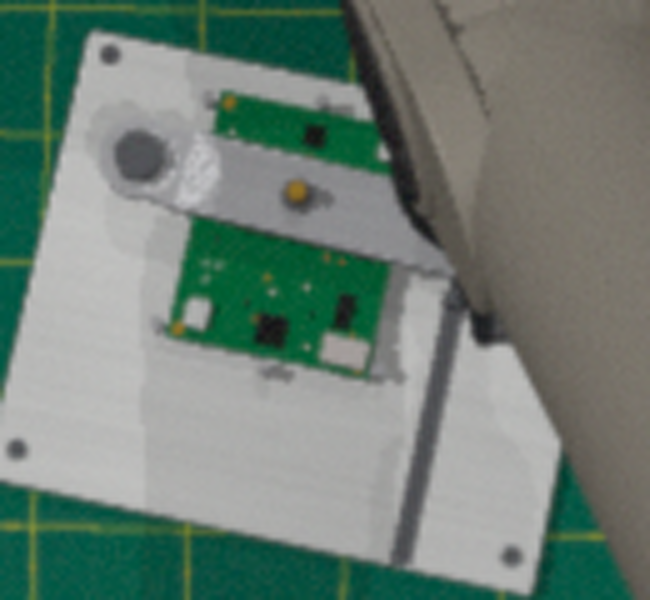

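```bash
python3 -m handwheel '1 0 0 0 0 2 8;1.5 -.5 0.5 0 0 4 8;1.5 -.5 0.5 0 0 6 8;1.5 -.5 0.5 0 0 8 8;1.5 -.5 .5 0 0 8 8' 25 >/dev/null; python3 -c "
from h import *
pos()"
```

```text
t 20.90 tcp [651.5 -52.9  65.8] yaw 0.009 tilt [ 0.001  0.    -1.   ] F [2.81 2.91 5.89] M [ 0.662 -0.326  0.091] w 13.5 q [ 0.35  0.68 -0.51  1.7   0.42  0.87 -0.34]
```

```bash
python3 -m handwheel '0 0 0 0 0 1 8;0 0 0 0 0 2 8;0 0 0 0 0 2 8' 25 >/dev/null; python3 -c "
from h import *
pos()"
```

```text
t 21.27 tcp [651.5 -52.9  65.8] yaw -0.025 tilt [ 0.001  0.    -1.   ] F [1.8  3.07 6.17] M [ 0.716 -0.396  0.083] w 13.0 q [ 0.34  0.68 -0.5   1.71  0.41  0.86 -0.37]
```

```bash
python3 -m handwheel '0 0 0 0 0 1 8;0 0 0 0 0 2 8;0 0 0 0 0 2 8' 25 >/dev/null; python3 -c "
from h import *
pos()"
```

```text
t 21.65 tcp [651.6 -52.9  65.8] yaw -0.060 tilt [ 0.001  0.    -1.   ] F [2.31 2.79 5.25] M [ 0.699 -0.361  0.125] w 13.5 q [ 0.34  0.68 -0.5   1.71  0.4   0.86 -0.39]
```

```bash
python3 -m handwheel '0 0 0 0 0 1 8;0 0 0 0 0 2 8;0 0 0 0 0 2 8' 30 >/dev/null; python3 -c "
from h import *
pos()"
```

```text
t 22.02 tcp [651.6 -52.9  65.8] yaw -0.095 tilt [ 0.001  0.    -1.   ] F [1.67 2.59 5.76] M [ 0.682 -0.468  0.281] w 12.7 q [ 0.33  0.67 -0.49  1.71  0.4   0.86 -0.42]
```

```bash
python3 -m handwheel '0 0 0 0 0 1 8;0 0 0 0 0 2 8;0 0 0 0 0 2 8' 30 >/dev/null; python3 -c "
from h import *
pos()"
```

```text
t 22.40 tcp [651.6 -52.9  65.8] yaw -0.129 tilt [ 0.001 -0.    -1.   ] F [1.97 3.4  5.54] M [ 0.654 -0.417  0.525] w 12.8 q [ 0.32  0.67 -0.48  1.71  0.39  0.86 -0.45]
```

```bash
python3 -m handwheel '0 0 0 0 0 1 8;0 0 0 0 0 2 8;0 0 0 0 0 2 8' 30 >/dev/null; python3 -c "
from h import *
pos()
f=grab_frame('wrist'); cv2.imwrite('pics/w16.png',f['pixels'][:,:,::-1])"
```

```text
t 22.77 tcp [651.6 -53.5  65.9] yaw -0.164 tilt [ 0.001 -0.001 -1.   ] F [ 0.95 -2.28  6.82] M [-0.695 -0.225  0.473] w 13.2 q [ 0.32  0.67 -0.47  1.71  0.38  0.86 -0.48]
```

View pics/w16.png

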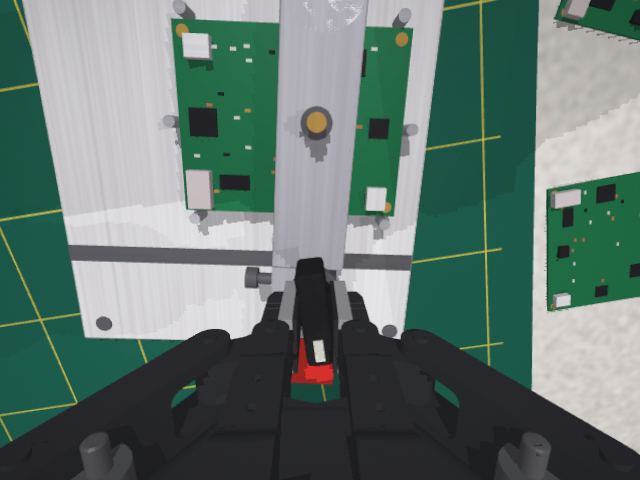

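The moment rose to about 0.5 N m and then the bar slipped in the pads, so the knob is at its end stop. Releasing and going up.

```bash
python3 -m handwheel '0 0 0 0 0 0 16;0 0 0 0 0 0 25;0 0 0 0 0 0 36;0 0 0 0 0 0 36;0 0 -30 0 0 0 36;0 0 -70 0 0 0 36;0 0 -110 0 0 0 36;0 0 -110 0 0 0 36' ; python3 - <<'E'
from h import *
pos()
f=grab_frame('wrist'); cv2.imwrite('pics/w17.png',f['pixels'][:,:,::-1])
E
```

```text
clock: 23.82
tcp_pos: [0.6532, -0.0531, 0.179]
orientation: [-3.131, 0.259, -0.01]
contact_force: [0.3, -0.8, -0.6]
grip_width: 0.0358
t 23.82 tcp [653.2 -53.1 179. ] yaw -0.165 tilt [ 0.006 -0.    -1.   ] F [ 0.3  -0.76 -0.58] M [ 0.031 -0.035 -0.035] w 35.8 q [ 0.36  0.54 -0.52  1.63  0.31  1.04 -0.42]
```

View pics/w17.png

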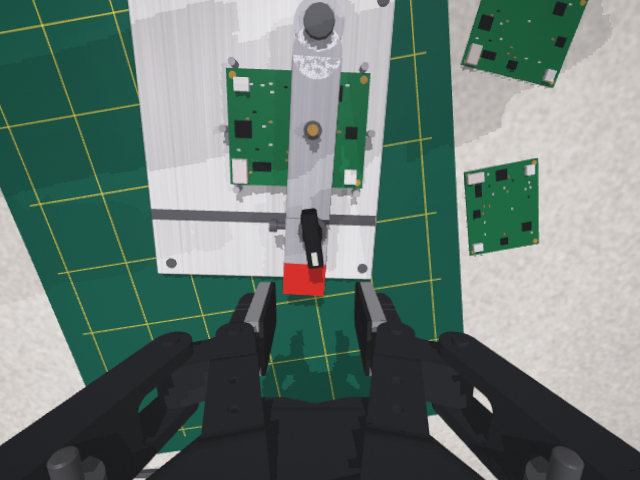

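Knob turned nearly along the strap. I'll clear the arm and measure.

```bash
python3 - <<'E'
from h import *
f=grab_frame('wrist'); crop(f,"pics/w18.png",265,195,90,110,5)
E
python3 -m handwheel '-60 0 -10 0 0 0 36;-110 40 -20 0 0 0 36; -140 90 -20 0 0 0 36;-140 140 -20 0 0 0 36;-140 190 -20 0 0 0 36;-140 190 -20 0 0 0 36' >/dev/null
python3 - <<'E'
from h import *
f=grab_frame("top"); crop(f,"pics/t18.png",245,190,130,120,6)
cv2.imwrite("pics/t18f.png",f["pixels"][:,:,::-1])
f=grab_frame("side"); crop(f,"pics/s18.png",240,200,150,120,5)
E
```

```text
(no output)
```

View pics/w18.png

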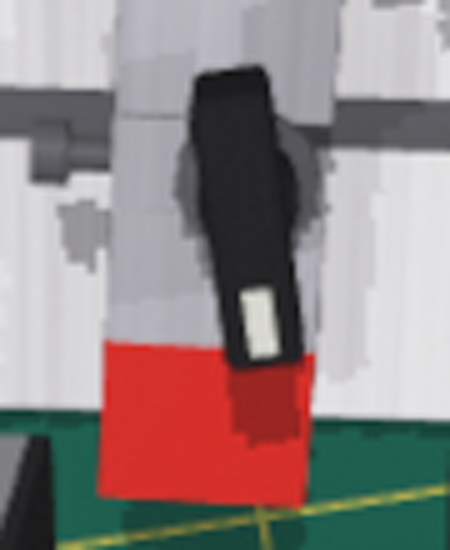

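View pics/t18.png

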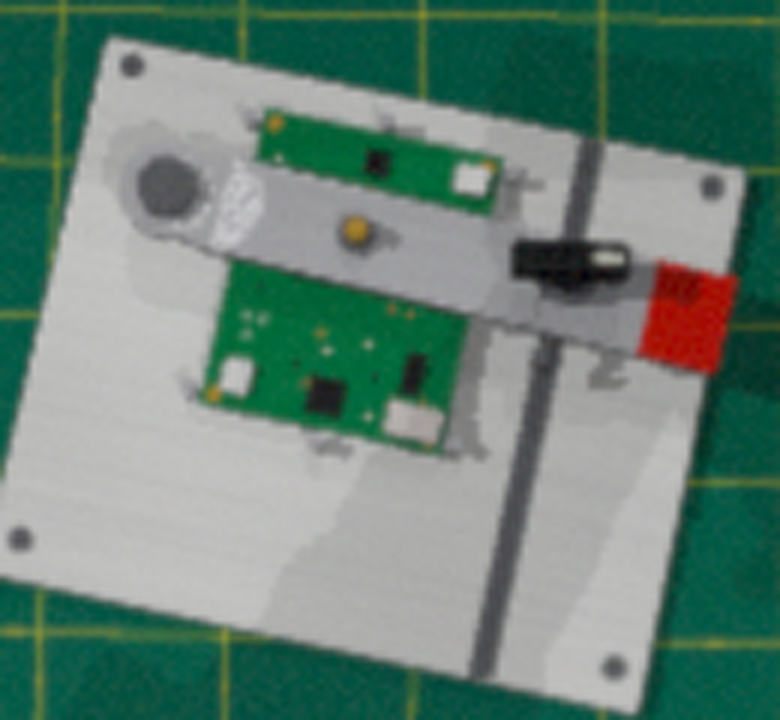

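View pics/t18f.png

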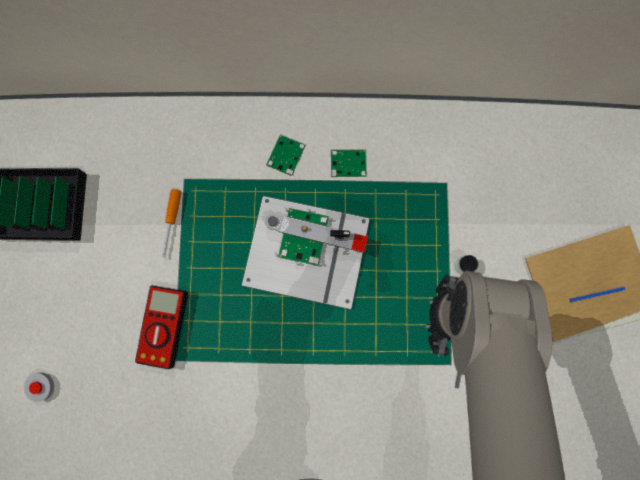

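View pics/s18.png

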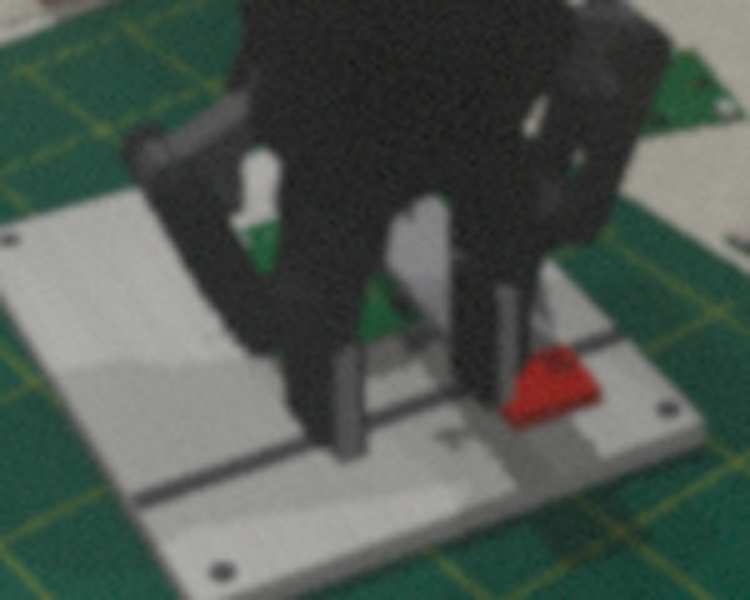

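```bash
python3 - <<'E'
from h import *
pos()
f=grab_frame("top")
c=lambda u,v,z: atz(f,245+(u+.5)/6-.5,190+(v+.5)/6-.5,z)
for A,B in (((513,260),(630,260)),((514,242),(629,242))):
  d=c(*B,.086)-c(*A,.086); print("knob angle",YAW-np.arctan2(d[1],d[0]))
a=cv2.imread("pics/t11.png").astype(int); b=cv2.imread("pics/t18.png").astype(int)
print("red diff",np.abs(a-b)[270:370,645:735].mean(),"board",np.abs(a-b)[330:450,220:460].mean())
E
```

```text
t 24.77 tcp [ 481.  -217.6  194. ] yaw -0.166 tilt [-0.002  0.001 -1.   ] F [-0.4  -0.27 -0.21] M [0.012 0.012 0.044] w 35.8 q [ 0.73  0.32 -0.51  1.92  0.19  0.95 -0.04]
knob angle 1.3587098762195877
knob angle 1.3586214753329529
red diff 6.902481481481481 board 3.1111689814814816
```

Top view gives the knob at 1.36, a little short of 1.40 but close to measurement error. I'll check more precisely from above with the wrist camera.

```bash
python3 -m handwheel '0 -60 0 0 0 -4 36;30 -110 0 0 0 -8 36;90 -160 0 0 0 -8 36;140 -190 0 0 0 -8 36;140 -190 20 0 0 -8 36;140 -190 20 0 0 -8 36' >/dev/null
python3 - <<'E'
from h import *
pos()
f=grab_frame('wrist'); crop(f,"pics/w19.png",230,150,150,130,5)
E
```

```text
t 25.57 tcp [649.5 -51.3 172.5] yaw -0.022 tilt [-0.005  0.001 -1.   ] F [-1.42 -0.02  0.42] M [0.045 0.015 0.033] w 35.9 q [ 0.37  0.56 -0.55  1.64  0.32  1.05 -0.3 ]
```

View pics/w19.png

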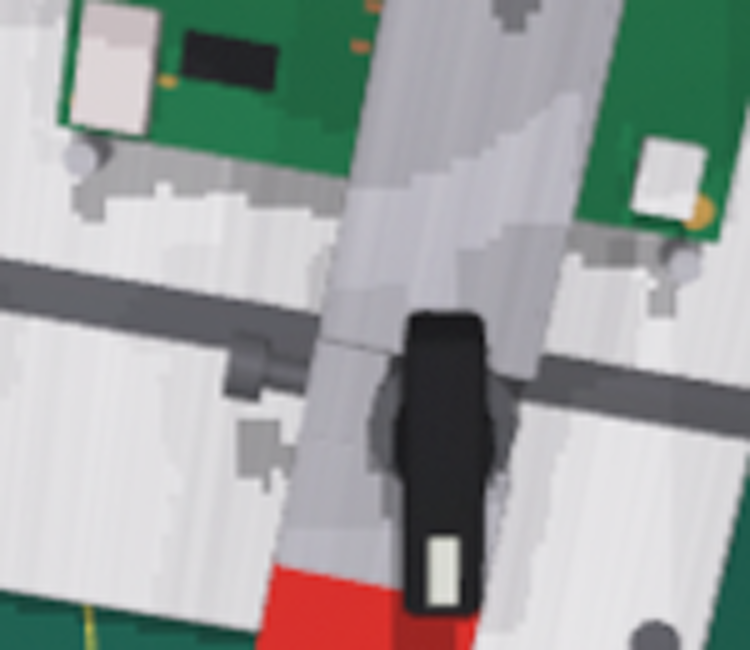

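```bash
python3 - <<'E'
from h import *
f=grab_frame('wrist')
c=lambda u,v,z: atz(f,230+(u+.5)/5-.5,150+(v+.5)/5-.5,z)
def az(a,b,z): d=c(*b,z)-c(*a,z); return np.arctan2(d[1],d[0])
print("slot fixture x az",az((750,390),(0,258),.012)-np.pi/2*0, az((750,438),(0,309),.012))
L=az((406,340),(403,600),.086);Rr=az((486,340),(482,605),.086); print("bar",L,Rr)
print("strap edge",az((385,0),(258,640),.048),az((625,0),(540,375),.048))
n=(c(406,335,.086)+c(486,335,.086))/2;e=(c(403,610,.086)+c(482,612,.086))/2; print("knob c",(n+e)/2,np.linalg.norm(n-e))
E
```

```text
slot fixture x az 2.9411544526144278 2.943773995973706
bar -1.6086694167497133 -1.5988043397265772
strap edge -1.8027709828908622 -1.7917747966833693
knob c [ 0.65100927 -0.0547322   0.086     ] 0.0410774332666404
```

```bash
python3 -m handwheel '0 0 -30 0 0 0 36;0 0 -60 0 0 0 36;0 0 -60 0 0 0 36;0 0 -60 0 0 0 36;0 0 -60 0 0 0 36' ; python3 -c "
from bench import workorder
print(workorder.hand_in())"
```

```text
clock: 26.3
tcp_pos: [0.6502, -0.0539, 0.2344]
orientation: [3.141, -0.04, -0.003]
contact_force: [-0.6, -0.4, 0.6]
grip_width: 0.0362
the job is handed in; nothing more can be done
None
```

The strap is closed against the stud, the knob is locked at its end, and the job was handed in at 26.3 s with the gripper clear of everything. I got no verdict back.

- **Strap:** I pushed the red end round with closed fingers, creeping in until it stopped solidly. Then I leaned on it with about 12.5 N for about 1.4 s, which puts about 11 N into the stud after pivot friction. I backed straight off. Top views before and after locking show the red end in the same place, with the strap at about 0.027 rad.
- **Knob:** I gripped the bar and turned it clockwise until the torque rose to about 0.5 N m. I overturned by about 7° and the bar slipped in the pads, so it was bearing hard on its end. I let go and lifted straight up.
- **Last checks:** The close wrist view, measured against the slot, puts the knob at 1.40 and the strap at 0.027. The board looks unmoved and I saw no change in the things lying around.

**Checks that disagreed:**
- The coarser top view gave the knob as 1.36 rather than 1.40.
- Working back from the tool position put the strap at 0.041 rather than 0.027. That is about 3 mm at the red end, within calibration and finger-size error.
- While leaning, the wrist showed 5–7 N of upward force, which I took to be friction on the strap edge.

I judged the strap to be still snug only from its unchanged position in the pictures; I did not touch it again to test it.

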